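# Hang the inspection mirror in the gauge locker

### The arm

A 7-joint arm with a two-finger parallel gripper is mounted at the origin on a cart in front of the work surface, level with it; the furniture and walls round the work are solid. World frame = base frame: x ahead of the robot, y to its left, z up, the work surface at z = 0. Lengths are in m, angles in degrees, forces in N, time in s.
With the tool pointing down it reaches from about 0.35 to 0.9 m from the base axis. Payload 19.9 kg.
Tool frame: the origin (TCP) lies between the finger pads; the fingertips stand 22 mm ahead of it and the grasp point (between the pads) lies 3 mm ahead of it; z points along the fingers, y is the line along which they close (so a half turn about z gives the same grasp; the last joint's range is limited). The gripper opens to 94 mm and grips with 3 to 60 N. Pads are 16 mm wide; open, the fingers measure 119 mm over their backs; the gripper's body (75 mm by 177 mm) begins 78 mm behind the grasp point.
Start: joints at [69.586, 23.915, -0.59, 92.452, 0.269, 63.638, -3.037], TCP at [0.194, -0.594, 0.205] pointing down, gripper open.
Joint ranges: [-161.28, 161.28], [-22.2, 115.67], [-73.04, 71.86], [3.21, 147.25], [-68.34, 248.33], [10.77, 114.83], [-161.83, 161.83]. Speed limits (degrees/s): [108.29, 108.29, 136.94, 136.94, 172.46, 172.46, 172.46].

### API

Orientations are given as a 3x3 rotation matrix whose columns are the frame's x, y, z axes.
In Python, from station import arm gives the robot as it stands.
- The arm moves only by the tool apply_moves, never from a script. Its argument "motion" is a list that holds one entry, the list of rows, each a list of 5 numbers: the shift along the tool's x, y, z in m, then the turn about the tool's z in degrees, then the opening in per cent of the stroke, from 0 (shut) to 100 (fully open). In form: [[[x, y, z, turn, hand], ...]]. A call has 1 to 5 rows; each row shifts and turns the commanded pose from where the row before left it, along the tool's axes as they then stand; what a row does not reach is not made up. A row lasts 1/12 s, in which the tool goes at most 41.7 mm and 7.16 degrees, less where a joint would pass 70% of its speed; a pose out of reach is approached as far as the arm can. A call is refused whole if a number of a shift passes 0.0417 or a number of a turn 7.16, either way. A call with a gripper value outside its range is refused whole. The fingers move at their own pace and stop on an object; "force" is the grip in N (left out, the last holds). Time passes only in rows, so rows that do not move let the fingers close. It gives the time, the measured TCP pose, the force, the opening and the grip force at its end, in the units of the state.
- arm.read_state(): the state, without advancing time (a new reading comes with each control period).
- arm.camera(name): name is "scene" or "side" or "wrist"; returns the picture (480x640x3 uint8, red, green, blue); there is no depth.
- arm.camera_model(name): a dict with "K" (3x3 intrinsics, pixels), "view" (4x4, takes a point from world to camera coordinates); the wrist camera has in their place "tool_from_camera" (4x4, takes a point from camera to tool coordinates, whose origin is the TCP and whose axes are the flange's). Camera axes: x right, y down, z forward; pixel columns grow to the right and rows downward; lengths in m; the calibration is good to about 2 mm. A picture is of the moment at which its call begins: read the wrist's pose just before it. camera_model takes no time and is no camera call.
- arm.hand_in(): hands the job in; it is judged then, once.
The state is a dict: "time": time; "q": joint angles; "qvel": joint speeds; "tau": joint torques, N m; "tool_pos": TCP position; "tcp_rot": TCP orientation; "ft_force": force on the tool from outside, world axes, zero at the start; "moment": the same for the moment, N m; "gripper_width": finger opening in m; "finger_force": force on a finger pad.
Only numpy, scipy, OpenCV 4.12 (cv2) and the standard library are available. Lean on these libraries where they do the work, as an engineer would, in place of code of your own. Each camera call takes 0.05 s, during which the arm holds its last target. There are 200 camera calls.

### The job

Take the inspection mirror out of its grey stand, lower it upright through the red-framed opening in the locker's roof without touching the red frame, and get its eye over the upturned hook inside. Then draw the hook gently down to its lower stop with the mirror hanging on it, let go and leave the mirror hanging there; feel for the hook and do not force anything, and leave the other things on the bench alone.

Things in the scene. Friction and masses are not known exactly. Their poses are not given: they have to be found in the camera images.
- mirror_grip (a point): Centre of the mirror's orange handle, 14 x 14 x 40 mm tall, where it is grasped. The mirror is one rigid upright part, 190 mm tall, about 110 g; its z runs up its length, y across its width, x through its thickness; front and back hang alike. From the top: handle, neck (10 mm wide, 8 thick), eye, black plate 36 mm wide, 8 thick, 44 tall. The lower edge is 170 mm below this point.
- mirror_eye (a point): Centre of the mirror's eye, a rectangular hole through the part along its x, 12.5 mm wide (y) and 34 mm tall (z), 90 mm below the handle's centre, 80 mm above the plate's lower edge. The steel round it is 8 mm thick (x), about 7 mm wide at sides and top, 6 mm at the bottom. Hung, the mirror's x lies along the hook (along the locker's x, either way round).
- stand: Grey stand fixed to the bench, 60 x 80 mm, 42 mm tall; origin at the centre of its underside. The mirror's plate stands in a slot along the stand's y, about 1 mm clear all round, whose floor is 6 mm above the bench; draw the mirror straight up by 40 mm to free it.
- locker: Blue locker fixed to the bench, 104 mm deep (x from -56 to +48 mm), 150 mm wide (y), 146 mm high, no floor, clear window in front; origin on the bench under the centre of the roof opening; +x to its back, z up. Opening: 52 mm (x, -26 to +26) by 56 mm (y). Inside at the back is the hook, on a rail whose face is at x = +30 mm. Mirror and locker must not press on each other with over 25 N.
- locker_frame: Red frame, 10 mm wide and 7 mm thick, round the opening in the locker's roof, fixed to it; its top is 147 mm above the bench. Same origin and axes as the locker. Neither the mirror nor the robot may touch it.
- hook_nominal (a point): Middle of the hook's seat as drawn (18 mm behind the opening's centre, 122 mm above the bench, slide up), fixed to the locker, axes as the locker's. The true hook stands up to 9 mm to either side (y) and up to 5 mm higher or lower: not shown in any reading, to be felt. The rail does not give way. The eye's upper bar rests on the seat, between the upturned end and the rail.
- hook_slide (a joint): How far the hook is drawn down its vertical slide (m): 0 up, 0.012 at the hard lower stop. Starts within 3 mm of the top, takes about 7 N to move, stays where left. The hook is a round bar 7 mm thick that sticks out of the rail towards the locker's -x (the front); 14 mm in front of its seat's middle is its upturned end, 7 mm thick, rising 9 mm above the seat.
- head_a: Bystander: steel camera head 24 mm thick, 95 mm tall, standing; origin at its foot. Leave it alone.
- head_b: Bystander: steel camera head 25 mm thick, 98 mm tall, standing; origin at its foot. Leave it alone.
- skid: Bystander: blue plastic pipe skid, 57 x 65 mm, 22 mm tall, lying flat; origin at its underside. Leave it alone.
- driver: Bystander: blue screwdriver, 176 mm long, lying on the bench near its front edge; origin at its underside. Leave it alone.
Mind the look-alikes: they are no part of the job. Leave any blue look-alike of the part that bears mirror_grip alone.

How it is judged (in metres and radians):
On the way, in this order (a step that is already met when the one before it is completed fails the run):
1. the mirror is lowered upright through the opening and stands in front of the hook, the hook not yet drawn down (x of mirror_eye in the frame of locker between -0.026 and 0.001 m and y of mirror_eye in the frame of locker between -0.024 and 0.024 m and z of mirror_eye in the frame of locker between 0.085 and 0.13 m and angle between mirror_eye's own z axis and vertical below 0.2 rad and value of joint hook_slide below 0.005 m), for 0.1 s.
2. the eye has been moved back over the upturned end to the seat of the hook, the hook not yet drawn down (x of mirror_eye in the frame of locker between 0.01 and 0.028 m and y of mirror_eye in the frame of locker between -0.016 and 0.016 m and z of mirror_eye in the frame of locker between 0.085 and 0.126 m and value of joint hook_slide below 0.006 m), for 0.1 s.
3. the hook is drawn down to its stop (value of joint hook_slide above 0.0105 m), for 0.1 s.
At the end, for the whole second after the job is handed in: The mirror hangs still and released on the hook: its eye lies 9 to 28 mm behind the opening's centre, within 16 mm sideways, 84 to 102 mm above the bench, the mirror within 0.2 rad of upright, and the hook is drawn down at least 10 of its 12 mm (value of joint hook_slide above 0.01 m and x of mirror_eye in the frame of locker between 0.009 and 0.028 m and y of mirror_eye in the frame of locker between -0.016 and 0.016 m and z of mirror_eye in the frame of locker between 0.084 and 0.102 m and angle between mirror_eye's own z axis and vertical below 0.2 rad and linear speed of mirror below 0.02 m/s and contact force between mirror and the fingers below 0.05 N); the robot touches nothing.
It fails at once if the mirror or the robot touched the red frame (more than 1 N) (contact force between any of mirror, the fingers, the arm and locker_frame above 1 N).
It fails at once if the mirror and the locker, its hook included, pressed on one another with more than 25 N (contact force between mirror and locker above 25 N).
It fails at once if a camera head, the skid or the screwdriver was moved more than 25 mm (distance of any of head_a, head_b, skid, driver from where it was at the start of the episode above 0.025 m).
It also fails if it takes over 72 s, if anything falls off the work surface, if the arm or the gripper's body presses on something with over 40 N, if the wrist force passes 120 N, or if a joint passes its speed limit or range.

## Working session

There is one attempt and no reset: what is moved stays moved. The work goes in short steps, Python scripts to look and compute and a tool call to move; the robot and the scene stay as the last step left them, time stands still between calls to the robot, and variables do not carry over. Pictures are saved under pics/ and viewed, at most 10 in all, crops included, and the job is handed in when it is done.

Besides the shell and the picture viewer there is one more tool, called after "Request:" by a JSON object that holds its "api" and its "payload". apply_moves: Moves the arm, as the interface text tells. Its arguments: {"type":"object","properties":{"motion":{"type":"array","items":{"type":"array","items":{"type":"array","items":{"type":"number"}}}},"force":{"type":"number"}},"required":["motion"]}

```bash
ls; mkdir -p pics
python3 - <<'E'
from station import arm
import cv2,numpy as np
s=arm.read_state();print(s['time'],s['tool_pos'],np.round(s['tcp_rot'],3),s['ft_force'],s['gripper_width'])
for n in ['scene','side']:
    cv2.imwrite(f'pics/{n}0.png',arm.camera(n)[:,:,::-1]); m=arm.camera_model(n);print(n,np.round(m['K'],1).tolist(),np.round(m['view'],4).tolist())
print(np.round(arm.camera_model('wrist')['tool_from_camera'],4).tolist(),np.round(arm.camera_model('wrist')['K'],1).tolist())
E
```

```text
pics
0.0 [ 0.19336329 -0.59394831  0.20473587] [[ 0.951  0.31  -0.   ]
 [ 0.31  -0.951  0.001]
 [-0.    -0.001 -1.   ]] [-0.88920845  0.72798655 -0.04972358] 0.0941067980299473
scene [[474.9, 0.0, 318.8], [0.0, 474.9, 243.1], [0.0, 0.0, 1.0]] [[0.7446, -0.6675, 0.0022, -0.1754], [-0.4451, -0.4991, -0.7435, 0.4698], [0.4974, 0.5526, -0.6688, 0.5078], [0.0, 0.0, 0.0, 1.0]]
side [[503.6, 0.0, 318.7], [0.0, 503.6, 233.0], [0.0, 0.0, 1.0]] [[0.9781, -0.2071, -0.0215, -0.4284], [-0.1374, -0.5644, -0.814, 0.3405], [0.1564, 0.7991, -0.5805, 0.611], [0.0, 0.0, 0.0, 1.0]]
[[-0.0017, -0.9665, -0.2565, 0.0761], [1.0, -0.002, 0.0007, 0.0001], [-0.0011, -0.2565, 0.9665, -0.178], [0.0, 0.0, 0.0, 1.0]] [[373.2, 0.0, 320.2], [0.0, 373.2, 240.3], [0.0, 0.0, 1.0]]
```

View pics/scene0.png

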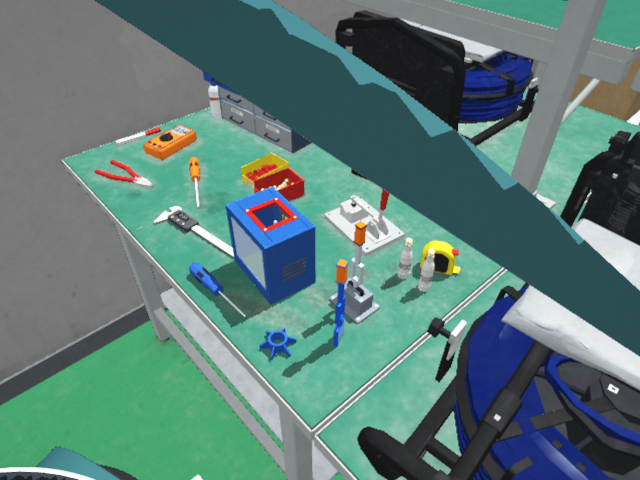

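View pics/side0.png

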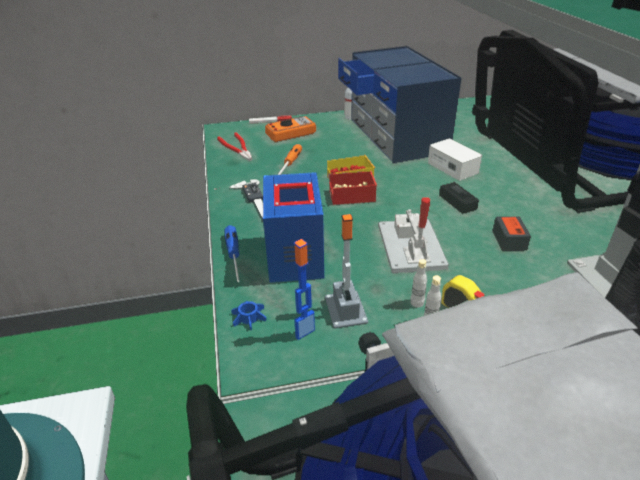

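The scene view shows the real mirror in its grey stand (orange handle at about (360,233) in scene, (347,227) in side). The blue look-alike is just in front of it at (342,271) / (301,252). The locker's red frame is at about (271,214) / (294,193). I'll enlarge both views next.

Run:
```python
import cv2,numpy as np
a=cv2.imread('pics/scene0.png');b=cv2.imread('pics/side0.png')
f=lambda i,x,y,w,h:cv2.resize(i[y:y+h,x:x+w],None,fx=4,fy=4,interpolation=cv2.INTER_CUBIC)
A=f(a,220,190,100,150);B=f(b,258,170,100,150)
# left scene locker, right side
cv2.imwrite('pics/crop1.png',np.hstack([A,B]))
A=f(a,310,215,100,150);B=f(b,280,200,100,150)
cv2.imwrite('pics/crop2.png',np.hstack([A,B]))
```

```text
(no output)
```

View pics/crop1.png

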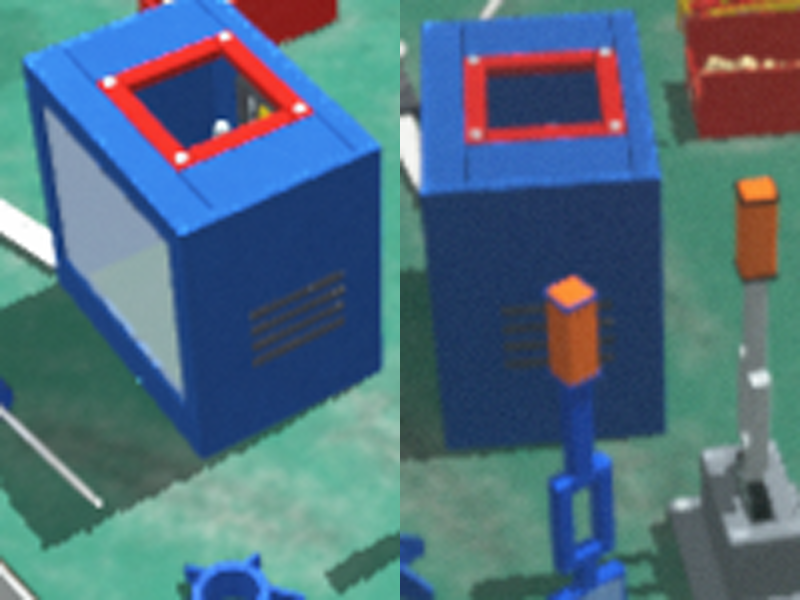

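View pics/crop2.png

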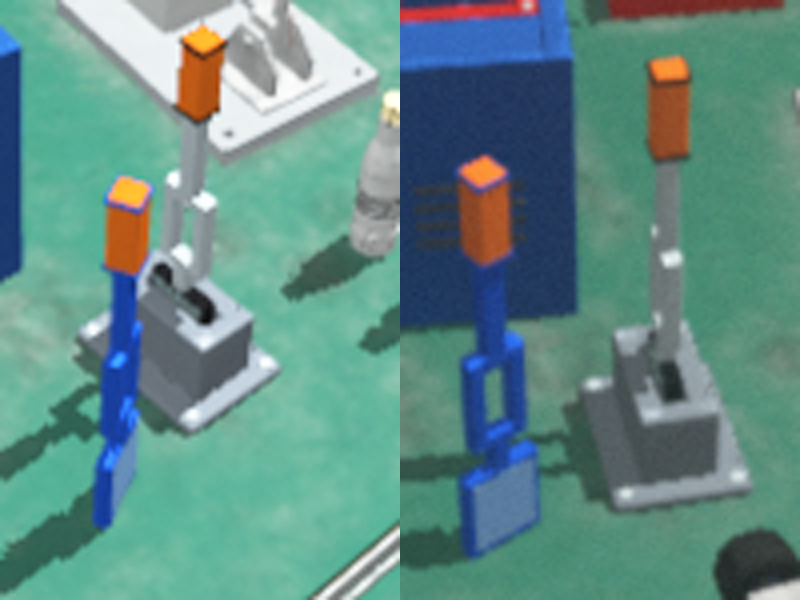

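```bash
cat > h.py <<'E'
import numpy as np,cv2
from station import arm
M={n:arm.camera_model(n) for n in('scene','side')}
def P(n):return M[n]['K']@M[n]['view'][:3]
def tri(a,b):
    X=cv2.triangulatePoints(P('scene'),P('side'),np.float64(a).reshape(2,1),np.float64(b).reshape(2,1)).ravel();return X[:3]/X[3]
def onz(n,p,z):
    p_=P(n);A=np.array([p_[0]-p[0]*p_[2],p[...,1]*0 if 0 else p_[1]-p[1]*p_[2]]);return np.linalg.solve(A[:,:2],-A[:,3]-A[:,2]*z)
E
python3 - <<'E'
from h import *
S=lambda x,y:(220+x/4,190+y/4); T=lambda x,y:(258+(x-400)/4,170+y/4)
s=[S(109,82),S(225,37),S(300,108),S(181,158)]
# order: front-left? match to side
t=[T(473,60),T(605,51),T(615,126),T(475,134)]
for a,b in zip(s,t):print('screw',tri(a,b).round(4),onz('scene',a,.147).round(4),onz('side',b,.147).round(4))
c1=np.mean([onz('scene',a,.147) for a in s],0);c2=np.mean([onz('side',a,.147) for a in t],0);print('c',c1,c2)
S=lambda x,y:(310+x/4,215+y/4); T=lambda x,y:(280+(x-400)/4,200+y/4)
for n,a,b in[('htop',(203,40),(668,70)),('hbot',(199,116),(668,157)),('bluetop',(130,190),(484,172))]:print(n,tri(S(*a),T(*b)).round(4))
for z in(.196,.194): print(onz('scene',S(203,40),z),onz('side',T(668,70),z))
# stand base corners z~ .008
for a in[(85,338),(192,420),(275,365)]:print('base scene',onz('scene',S(*a),.008).round(4))
for a in[(594,384),(625,494),(741,477)]:print('base side',onz('side',T(*a),.008).round(4))
print('slot',onz('scene',S(158,272),.042),onz('scene',S(208,314),.042))
a=(220+221/4,190+127/4)
for z in(.12,.128,.131,.135):print('tip',z,onz('scene',a,z).round(4))
E
```

```text
screw [0.4525 0.4405 0.147 ] [0.4519 0.4398] [0.4528 0.4414]
screw [0.5141 0.4323 0.1474] [0.5132 0.4315] [0.5149 0.4346]
screw [0.506  0.3669 0.147 ] [0.5055 0.3664] [0.5063 0.3677]
screw [0.4441 0.3744 0.1476] [0.4439 0.3743] [0.4445 0.3761]
c [0.47861261 0.40298679] [0.47962416 0.40496427]
htop [0.5355 0.2329 0.195 ]
hbot [0.5356 0.2318 0.1544]
bluetop [0.457  0.194  0.1888]
[0.53405874 0.23166846] [0.53543516 0.23214333]
[0.5358708  0.23326969] [0.53620944 0.23503527]
base scene [0.5047 0.2649]
base scene [0.5074 0.1965]
base scene [0.5596 0.1936]
base side [0.5126 0.2675]
base side [0.5103 0.1986]
base side [0.5603 0.1971]
slot [0.53696252 0.25059805] [0.53555558 0.21676089]
tip 0.12 [0.4894 0.4066]
tip 0.128 [0.4837 0.3986]
tip 0.131 [0.4816 0.3956]
tip 0.135 [0.4788 0.3916]
```

Both crops give good points. The frame screws triangulate to z≈0.147 at 62×66 mm spacing, as they should. The handle top comes out at 0.195 against an expected 0.196. Before the long traverse I'll check the clutter along the way.

Run:
```python
from h import *
for n in M:
    V=np.array(M[n]['view']);print(n,'cam',(-V[:3,:3].T@V[:3,3]).round(3))
    for p in[(0,0,0),(0,0,.5),(.19,-.59,.2),(.19,-.59,.4),(.3,-.35,.4),(.4,-.1,.4),(.535,.23,.4),(.3,-.35,0),(.4,-.1,0)]:
        h=P(n)@np.r_[p,1];print(p,(h[:2]/h[2]).round(0),h[2].round(2))
# grey case near corner: scene(505,315) side(388,330); black lid corner; bottles etc
for a,b in[((508,318),(386,330)),((436,325),(370,342)),((345,18),(482,40)),((470,65),(590,200))]:print(a,tri(a,b).round(3))
cv2.imwrite('pics/w0.png',arm.camera('wrist')[:,:,::-1])
```

```text
scene cam [ 0.087 -0.163  0.689]
(0, 0, 0) [155. 682.] 0.51
(0, 0, 0.5) [-158.  511.] 0.17
(0.19, -0.59, 0.2) [1519. 2012.] 0.14
(0.19, -0.59, 0.4) [19834. 20921.] 0.01
(0.3, -0.35, 0.4) [1003.  760.] 0.2
(0.4, -0.1, 0.4) [554. 298.] 0.38
(0.535, 0.23, 0.4) [372. 108.] 0.63
(0.3, -0.35, 0) [607. 766.] 0.46
(0.4, -0.1, 0) [457. 492.] 0.65
side cam [ 0.37  -0.385  0.623]
(0, 0, 0) [-34. 514.] 0.61
(0, 0, 0.5) [-371.  129.] 0.32
(0.19, -0.59, 0.2) [-863. 4825.] 0.05
(0.19, -0.59, 0.4) [ 1351. -2342.] -0.06
(0.3, -0.35, 0.4) [ 73. 824.] 0.15
(0.4, -0.1, 0.4) [284. 256.] 0.36
(0.535, 0.23, 0.4) [349.  86.] 0.65
(0.3, -0.35, 0) [236. 895.] 0.38
(0.4, -0.1, 0) [305. 523.] 0.59
(508, 318) [ 0.504 -0.043  0.239]
(436, 325) [0.522 0.054 0.116]
(345, 18) [1.007 0.761 0.295]
(470, 65) [1.05  0.355 0.189]
```

View pics/w0.png

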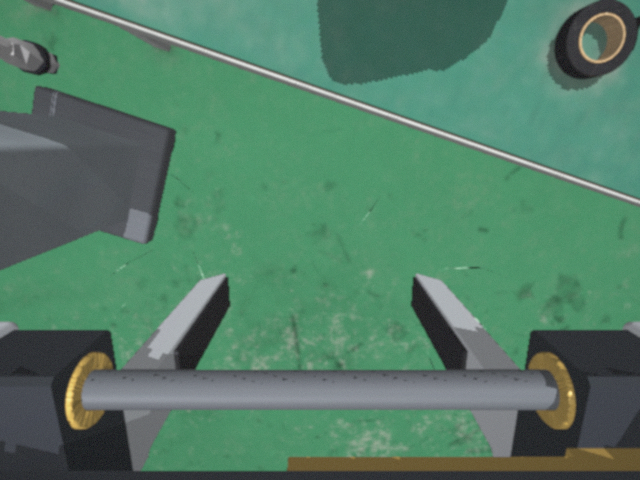

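Request:
{"api": "apply_moves", "payload": {"motion": [[[0,0,-0.04,0,100],[0,0,-0.04,0,100],[0,0,-0.04,0,100],[0,0,-0.04,0,100],[0,0,-0.04,0,100]]], "force": 30}}

```text
time: 0.57
tool_pos: [0.1933, -0.5938, 0.4073]
tcp_rot: [[0.951, 0.31, -0.0], [0.31, -0.951, 0.0], [-0.0, -0.0, -1.0]]
ft_force: [1.0, -0.8, 0.5]
gripper_width: 0.0939
finger_force: 0.0
```

Request:
{"api": "apply_moves", "payload": {"motion": [[[0.024,-0.028,-0.01,0,100],[0.024,-0.028,-0.01,0,100],[0.024,-0.028,-0.01,0,100],[0.024,-0.028,-0.01,0,100],[0.024,-0.028,0,0,100]]]}}

```text
time: 0.98
tool_pos: [0.2648, -0.4225, 0.4469]
tcp_rot: [[0.951, 0.31, 0.001], [0.31, -0.951, -0.002], [0.0, 0.002, -1.0]]
ft_force: [-0.3, -0.3, -0.3]
gripper_width: 0.0944
finger_force: 0.0
```

Request:
{"api": "apply_moves", "payload": {"motion": [[[0.024,-0.028,0,0,100],[0.024,-0.028,0,0,100],[0.024,-0.028,0,0,100],[0.024,-0.028,0,0,100],[0.024,-0.028,0,0,100]]]}}

```text
time: 1.4
tool_pos: [0.3352, -0.2519, 0.4453]
tcp_rot: [[0.951, 0.31, -0.0], [0.31, -0.951, -0.0], [-0.0, 0.0, -1.0]]
ft_force: [0.6, -0.8, -0.2]
gripper_width: 0.0941
finger_force: 0.0
```

Request:
{"api": "apply_moves", "payload": {"motion": [[[0.026,-0.0305,0,0,100],[0.026,-0.0305,0,0,100],[0.026,-0.0305,0,0,100],[0.026,-0.0305,0,0,100],[0.026,-0.0305,0,0,100]]]}}

```text
time: 1.82
tool_pos: [0.4115, -0.0664, 0.4454]
tcp_rot: [[0.951, 0.309, 0.0], [0.309, -0.951, -0.0], [0.0, 0.0, -1.0]]
ft_force: [1.0, -1.2, 0.4]
gripper_width: 0.0937
finger_force: 0.0
```

Request:
{"api": "apply_moves", "payload": {"motion": [[[0.026,-0.0305,0,0,100],[0.026,-0.0305,0,0,100],[0.026,-0.0305,0,0,100],[0.026,-0.0305,0,0,100],[0.026,-0.0305,0,0,100]]]}}

```text
time: 2.23
tool_pos: [0.4881, 0.1186, 0.4456]
tcp_rot: [[0.951, 0.309, 0.001], [0.309, -0.951, -0.0], [0.001, 0.0, -1.0]]
ft_force: [0.6, -1.2, 0.4]
gripper_width: 0.094
finger_force: 0.0
```

Request:
{"api": "apply_moves", "payload": {"motion": [[[0.026,-0.0305,0,0,100],[0.026,-0.0305,0,0,100],[0.026,-0.0305,0,0,100],[0,0,0.04,7,100],[0,0,0.04,7,100]]]}}

```text
time: 2.65
tool_pos: [0.534, 0.2315, 0.3647]
tcp_rot: [[0.998, 0.07, 0.001], [0.07, -0.998, 0.004], [0.001, -0.003, -1.0]]
ft_force: [0.7, -0.2, -1.7]
gripper_width: 0.0941
finger_force: 0.0
```

Request:
{"api": "apply_moves", "payload": {"motion": [[[0,0,0.01,5.5,100],[0,0,0,0,100],[0,0,0,0,100]]]}}

```text
time: 2.9
tool_pos: [0.5336, 0.228, 0.3557]
tcp_rot: [[1.0, -0.022, -0.0], [-0.022, -1.0, -0.0], [-0.0, 0.0, -1.0]]
ft_force: [0.6, -0.5, 1.8]
gripper_width: 0.0941
finger_force: 0.0
```

Run:
```python
from h import *
s=arm.read_state();print(s['tool_pos'],s['tcp_rot'].round(4),s['q'].round(0))
i=arm.camera('wrist')[:,:,::-1];cv2.imwrite('pics/w1.png',i)
np.savez('w1.npz',p=s['tool_pos'],R=s['tcp_rot'])
```

```text
[0.53362436 0.22797771 0.35574689] [[ 9.998e-01 -2.220e-02 -3.000e-04]
 [-2.220e-02 -9.998e-01 -1.000e-04]
 [-3.000e-04  1.000e-04 -1.000e+00]] [  10.   19.  -47.   86.   14.   81. -129.]
```

View pics/w1.png

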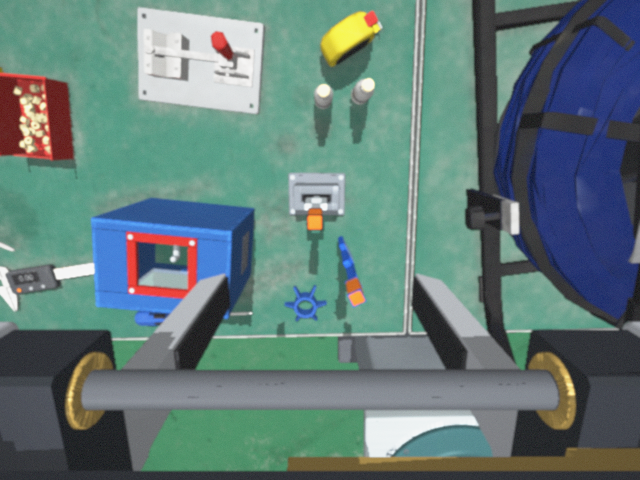

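The wrist view shows the stand at (316,194), the orange handle at (315,219), the red frame at (164,265) and the bright hook end inside at about (176,256). I'll enlarge the mirror and the opening.

Run:
```python
import cv2,numpy as np
a=cv2.imread('pics/w1.png')
f=lambda x,y,w,h,k:cv2.resize(a[y:y+h,x:x+w],None,fx=k,fy=k,interpolation=cv2.INTER_CUBIC)
cv2.imwrite('pics/crop3.png',np.hstack([f(283,168,66,75,6),f(122,228,80,90,5)]))
```

```text
(no output)
```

View pics/crop3.png

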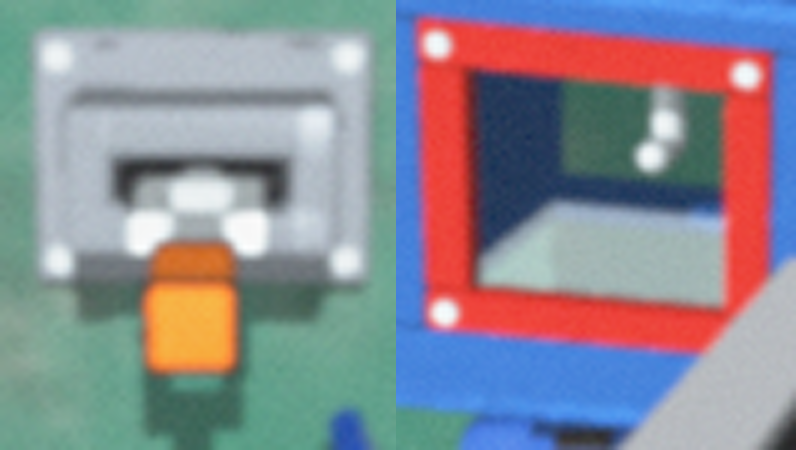

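```bash
cat >> h.py <<'E'
def wray(px,p,R):
    m=arm.camera_model('wrist');T=np.array(m['tool_from_camera']);d=np.linalg.inv(m['K'])@np.r_[px,1.]
    return R@T[:3,3]+p, R@T[:3,:3]@d
def wz(px,z,p,R):
    o,d=wray(px,p,R);return o+d*(z-o[2])/d[2]
def sray(n,px):
    V=np.array(M[n]['view']);R=V[:3,:3].T;return -R@V[:3,3],R@np.linalg.inv(M[n]['K'])@np.r_[px,1.]
def meet(r1,r2):
    A=np.c_[r1[1],-r2[1]];s=np.linalg.lstsq(A,r2[0]-r1[0],rcond=None)[0];a=r1[0]+s[0]*r1[1];b=r2[0]+s[1]*r2[1];return (a+b)/2,np.linalg.norm(a-b)
E
python3 - <<'E'
from h import *
d=np.load('w1.npz');p,R=d['p'],d['R']
A=lambda x,y:(283+x/6,168+y/6);B=lambda x,y:(122+(x-396)/5,228+y/5)
print('handle',wz(A(191,328),.196,p,R))
c=[wz(A(*a),.008,p,R) for a in[(56,58),(348,58),(345,260),(59,260)]];print('stand',np.round(c,4),np.mean(c,0))
print('slotfloor row', wz(A(118,160),.042,p,R),wz(A(288,160),.042,p,R))
f=[wz(B(*a),.147,p,R) for a in[(437,45),(745,76),(445,312)]];print('frame',np.round(f,4))
C=(f[1]+f[2])/2;print('centre',C)
y=f[0]-f[1];x=f[0]-f[2];print('yaw y',np.degrees(np.arctan2(-y[0],y[1])),'yaw x',np.degrees(np.arctan2(x[1],x[0])))
tip,e=meet(wray(B(650,156),p,R),sray('scene',(220+221/4,190+127/4)));print('tip',tip,e)
th=np.radians(-7.2);L=np.array([[np.cos(th),np.sin(th)],[-np.sin(th),np.cos(th)]])
for c0 in(C[:2],np.array([.479,.404])):
  print('tip in locker',L@(tip[:2]-c0))
  for z in(.123,.128,.131,.136):print(z,L@(wz(B(650,156),z,p,R)[:2]-c0))
E
```

```text
handle [0.53711756 0.23305537 0.196     ]
stand [[0.5616 0.2662 0.008 ]
 [0.56   0.1984 0.008 ]
 [0.5123 0.1995 0.008 ]
 [0.514  0.2676 0.008 ]] [0.53696937 0.23292537 0.008     ]
slotfloor row [0.54215749 0.25099935 0.042     ] [0.54125762 0.21359788 0.042     ]
frame [[0.5157 0.4318 0.147 ]
 [0.5072 0.3667 0.147 ]
 [0.4546 0.4395 0.147 ]]
centre [0.48091876 0.40309796 0.147     ]
yaw y -7.397418425586154 yaw x -7.168228393715034
tip [0.48363896 0.39776641 0.12818912] 0.0009800642764453487
tip in locker [ 0.00336697 -0.00494858]
0.123 [ 0.00183889 -0.00341732]
0.128 [ 0.00364138 -0.00531021]
0.131 [ 0.00472288 -0.00644594]
0.136 [ 0.00652537 -0.00833883]
tip in locker [ 0.00538366 -0.00560302]
0.123 [ 0.00385558 -0.00407176]
0.128 [ 0.00565807 -0.00596465]
0.131 [ 0.00673957 -0.00710038]
0.136 [ 0.00854206 -0.00899327]
```

Request:
{"api": "apply_moves", "payload": {"motion": [[[0.003,-0.005,0.03,0,100],[0,0,0.04,0,100],[0,0,0.04,0,100],[0,0,0.035,0,100],[0,0,0.02,0,100]]], "force": 30}}

```text
time: 3.37
tool_pos: [0.5366, 0.2323, 0.1884]
tcp_rot: [[1.0, -0.023, -0.001], [-0.023, -1.0, -0.0], [-0.001, 0.0, -1.0]]
ft_force: [0.4, -0.5, 0.0]
gripper_width: 0.0942
finger_force: 0.0
```

Request:
{"api": "apply_moves", "payload": {"motion": [[[0,0,0.007,0,100],[0,0,0,0,100],[0,0,0,0,25],[0,0,0,0,22],[0,0,0,0,22]]]}}

```text
time: 3.78
tool_pos: [0.5376, 0.2332, 0.1851]
tcp_rot: [[1.0, -0.025, 0.002], [-0.025, -1.0, 0.001], [0.002, -0.001, -1.0]]
ft_force: [-0.1, -0.2, 0.6]
gripper_width: 0.0775
finger_force: 0.0
```

Run:
```python
from h import *
s=arm.read_state();print(s['tool_pos'],s['gripper_width'],s['ft_force'])
w=arm.camera('wrist')[:,:,::-1];b=arm.camera('side')[190:310,270:430,::-1]
cv2.imwrite('pics/g1.png',np.hstack([w[200:480,150:490],cv2.resize(b,(373,280))]))
```

```text
[0.53758126 0.23324209 0.18510638] 0.07745454013472824 [-0.12677974 -0.1961506   0.55489812]
```

View pics/g1.png

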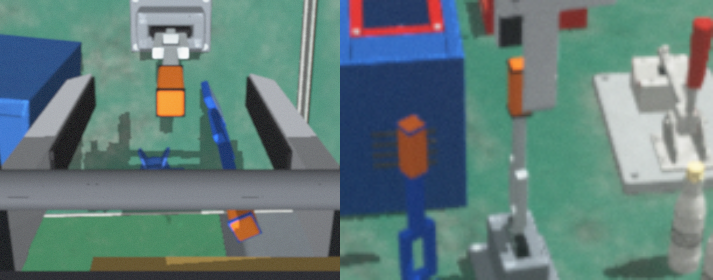

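The handle is centred between the open fingers in the wrist view, and the side view agrees. The look-alike is clear, so I'm closing.

Request:
{"api": "apply_moves", "payload": {"motion": [[[0,0,0,0,5],[0,0,0,0,5],[0,0,0,0,5],[0,0,0,0,5],[0,0,0,0,5]]], "force": 30}}

```text
time: 4.3
tool_pos: [0.5368, 0.2329, 0.1834]
tcp_rot: [[1.0, -0.025, -0.0], [-0.025, -1.0, 0.0], [-0.0, -0.0, -1.0]]
ft_force: [0.9, -0.2, -0.1]
gripper_width: 0.0361
finger_force: 0.0
```

Request:
{"api": "apply_moves", "payload": {"motion": [[[0,0,0,0,5],[0,0,0,0,5],[0,0,0,0,5],[0,0,0,0,5],[0,0,0,0,5]]]}}

```text
time: 4.72
tool_pos: [0.5368, 0.2329, 0.1833]
tcp_rot: [[1.0, -0.026, -0.0], [-0.026, -1.0, 0.0], [-0.0, -0.0, -1.0]]
ft_force: [0.3, 0.2, -0.6]
gripper_width: 0.0138
finger_force: 30.0
```

Request:
{"api": "apply_moves", "payload": {"motion": [[[0,0,-0.005,0,5],[0,0,-0.01,0,5],[0,0,-0.015,0,5],[0,0,-0.015,0,5],[0,0,-0.015,0,5]]], "force": 45}}

```text
time: 5.13
tool_pos: [0.5367, 0.233, 0.245]
tcp_rot: [[1.0, -0.025, 0.0], [-0.025, -1.0, 0.0], [0.0, -0.0, -1.0]]
ft_force: [-0.6, 0.3, -1.5]
gripper_width: 0.0132
finger_force: 45.0
```

Request:
{"api": "apply_moves", "payload": {"motion": [[[0,0,-0.025,0,5],[0,0,-0.03,0,5],[0,0,-0.03,0,5],[0,0,-0.03,0,5],[0,0,-0.015,0,5]]]}}

```text
time: 5.55
tool_pos: [0.5369, 0.2335, 0.3779]
tcp_rot: [[1.0, -0.025, 0.004], [-0.025, -1.0, 0.002], [0.004, -0.002, -1.0]]
ft_force: [0.5, -0.1, -0.8]
gripper_width: 0.0137
finger_force: 45.0
```

Request:
{"api": "apply_moves", "payload": {"motion": [[[-0.0147,-0.033,0,0,5],[-0.0147,-0.033,0,0,5],[-0.0147,-0.033,0,0,5],[-0.0147,-0.033,0,0,5],[-0.0147,-0.033,0,0,5]]]}}

```text
time: 5.97
tool_pos: [0.4665, 0.401, 0.3745]
tcp_rot: [[1.0, -0.026, 0.001], [-0.026, -1.0, 0.001], [0.001, -0.001, -1.0]]
ft_force: [0.7, -0.5, -0.7]
gripper_width: 0.0134
finger_force: 45.0
```

Request:
{"api": "apply_moves", "payload": {"motion": [[[0,0,0,5.8,5],[0,0,0,0,5],[0,0,0,0,5]]]}}

```text
time: 6.22
tool_pos: [0.4676, 0.3995, 0.374]
tcp_rot: [[0.992, -0.124, 0.0], [-0.124, -0.992, -0.0], [0.0, -0.0, -1.0]]
ft_force: [1.6, 0.2, -1.1]
gripper_width: 0.0136
finger_force: 45.0
```

Run:
```python
from h import *
s=arm.read_state();print(s['tool_pos'],s['tcp_rot'].round(4),s['ft_force'])
np.savez('w2.npz',p=s['tool_pos'],R=s['tcp_rot'])
w=arm.camera('wrist')[:,:,::-1];b=arm.camera('side')[:,:,::-1];a=arm.camera('scene')[:,:,::-1]
for n,i in zip('wba',(w,b,a)):cv2.imwrite(f'pics/o_{n}.png',i)
f=lambda i,x,y,ww,h,k:cv2.resize(i[y:y+h,x:x+ww],None,fx=k,fy=k,interpolation=cv2.INTER_CUBIC)
# mirror-eye projection
for n in M:
    h=P(n)@np.r_[s['tool_pos'][:2],.28,1];print(n,h[:2]/h[2])
cv2.imwrite('pics/o1.png',np.hstack([f(w,190,60,260,300,2),f(b,248,60,70,150,4)]))
```

```text
[0.46759777 0.39949267 0.37397358] [[ 9.923e-01 -1.240e-01  4.000e-04]
 [-1.240e-01 -9.923e-01 -0.000e+00]
 [ 4.000e-04 -0.000e+00 -1.000e+00]] [ 1.55135328  0.24190398 -1.09227812]
scene [261.572193   153.51649422]
side [282.92338836 126.93162557]
```

View pics/o1.png

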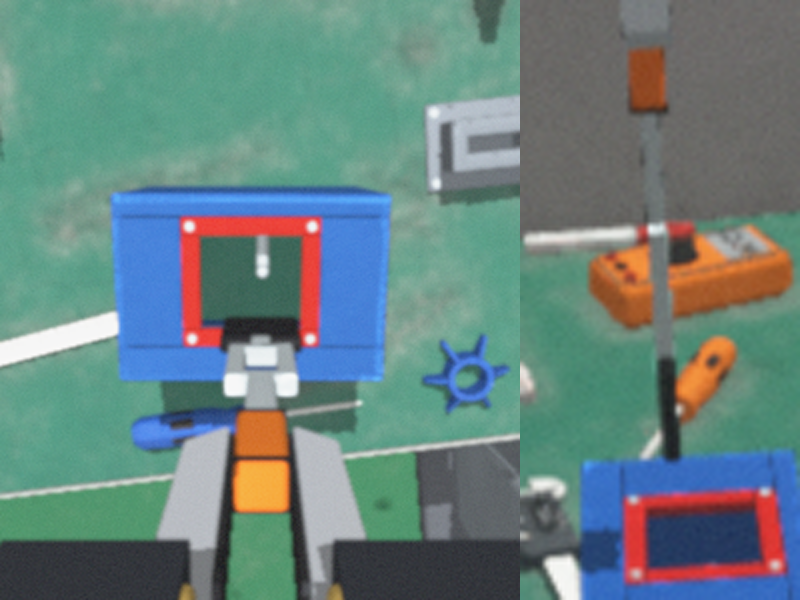

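Run:
```python
from h import *
d=np.load('w2.npz');p,R=d['p'],d['R']
B=lambda x,y:(190+x/2,60+y/2)
f=[wz(B(*a),.147,p,R) for a in[(189,227),(312.5,227),(309.5,339),(192,339.5)]]
C=np.mean(f,0);y=f[0]-f[1]+f[3]-f[2];x=f[0]-f[3]+f[1]-f[2];print(np.round(f,4),C,np.degrees(np.arctan2(-y[0],y[1])),np.degrees(np.arctan2(x[1],x[0])))
t=lambda v:(R.T@(v-p)).round(4)
print('centre in tool',t(C))
for z in(.123,.128,.133):print('tip tool',t(wz(B(262,270),z,p,R)),'bar root',t(wz(B(262,240),z-.01,p,R)))
print('handle',t(wz(B(262,485),p[2]+.013,p,R)),'neck bottom', t(wz(B(261,355),p[2]-.077,p,R)),'plate low front', t(wz(B(260,346),p[2]-.177,p,R)))
print('plate bottom edges L,R',t(wz(B(222,322),p[2]-.1773,p,R)),t(wz(B(298,322),p[2]-.1773,p,R)))
```

```text
[[0.515  0.4324 0.147 ]
 [0.5067 0.3668 0.147 ]
 [0.4456 0.3751 0.147 ]
 [0.4536 0.4401 0.147 ]] [0.48021498 0.40358533 0.147     ] -7.10262164696095 -7.413862172961721
centre in tool [ 0.0119 -0.0056  0.227 ]
tip tool [0.0163 0.0006 0.251 ] bar root [0.0325 0.0006 0.261 ]
tip tool [0.017  0.0006 0.246 ] bar root [0.033  0.0006 0.256 ]
tip tool [0.0177 0.0006 0.241 ] bar root [0.0335 0.0006 0.251 ]
handle [ 0.0015 -0.0001 -0.013 ] neck bottom [ 0.0105 -0.0002  0.077 ] plate low front [-0.0106 -0.0006  0.177 ]
plate bottom edges L,R [ 0.0013 -0.019   0.1773] [0.0012 0.0179 0.1773]
```

The red frame is square to the tool. The hook bar is at column 262, in line with the neck and plate (261–262), so the mirror is within about 1 mm of the hook sideways and 12 mm in front of the opening's centre. I'm lowering it now.

Request:
{"api": "apply_moves", "payload": {"motion": [[[0,0.0007,0.02,0,5],[0,0,0.02,0,5],[0,0,0.015,0,5],[0,0,0.015,0,5],[0,0,0.015,0,5]]]}}

```text
time: 6.78
tool_pos: [0.4681, 0.398, 0.2878]
tcp_rot: [[0.992, -0.126, 0.0], [-0.126, -0.992, -0.0], [0.0, 0.0, -1.0]]
ft_force: [-0.1, 0.7, -0.8]
gripper_width: 0.0136
finger_force: 45.0
```

Request:
{"api": "apply_moves", "payload": {"motion": [[[0,0,0.02,0,5],[0,0,0.02,0,5],[0,0,0.015,0,5],[0,0,0.01,0,5],[0,0,0.006,0,5]]]}}

```text
time: 7.2
tool_pos: [0.4678, 0.3981, 0.2165]
tcp_rot: [[0.992, -0.127, -0.001], [-0.127, -0.992, -0.001], [-0.001, 0.001, -1.0]]
ft_force: [-0.1, -0.4, -1.5]
gripper_width: 0.0135
finger_force: 45.0
```

Request:
{"api": "apply_moves", "payload": {"motion": [[[0,0,0.0,0,5],[0,0,0,0,5],[0,0,0,0,5],[0,0,0,0,5]]]}}

```text
time: 7.53
tool_pos: [0.4677, 0.3993, 0.2182]
tcp_rot: [[0.992, -0.126, 0.001], [-0.126, -0.992, 0.001], [0.001, -0.001, -1.0]]
ft_force: [-0.3, -0.3, -1.7]
gripper_width: 0.0134
finger_force: 45.0
```

Run:
```python
from h import *
s=arm.read_state();p,R=s['tool_pos'],s['tcp_rot'];print(p,s['ft_force'],s['moment'])
C=np.array([.4802,.4036]);print('tcp in locker',(R[:2,:2].T@(p[:2]-C)).round(4))
w=arm.camera('wrist')[:,:,::-1];cv2.imwrite('pics/l_w.png',w)
b=arm.camera('scene')[:,:,::-1]
f=lambda i,x,y,ww,h,k:cv2.resize(i[y:y+h,x:x+ww],None,fx=k,fy=k,interpolation=cv2.INTER_CUBIC)
cv2.imwrite('pics/l1.png',np.hstack([f(w,220,110,200,280,2),f(b,225,150,95,140,4)]))
```

```text
[0.46771775 0.39925196 0.21823525] [-0.27190099 -0.27927148 -1.70545476] [0.05090331 0.03394907 0.01234465]
tcp in locker [-0.0118  0.0059]
```

View pics/l1.png

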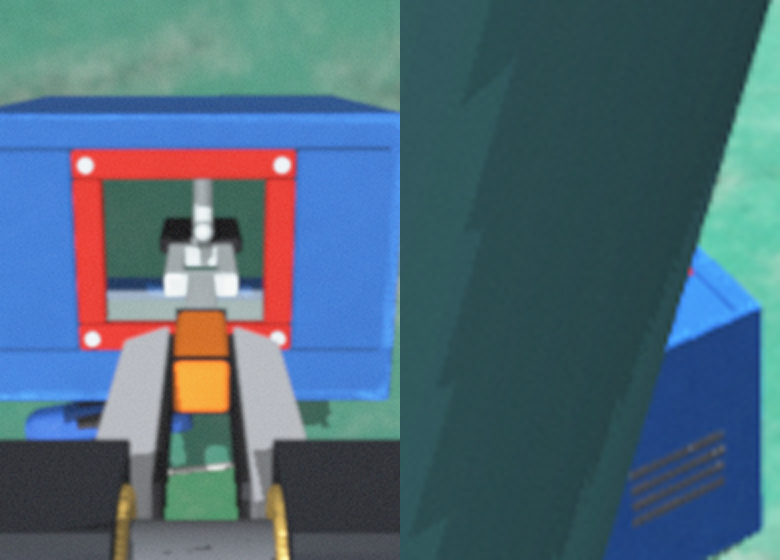

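The mirror is inside, clear of the red frame all round. The hook is at column 203 and the neck at about 202 in the crop. I'll work out the hook's height from the three wrist views.

Run:
```python
from h import *
s=arm.read_state();p,R=s['tool_pos'],s['tcp_rot']
d1=np.load('w1.npz');d2=np.load('w2.npz')
rs=[wray((172.8,259.2),d1['p'],d1['R']),wray((321,195),d2['p'],d2['R']),wray((321.5,226),p,R),sray('scene',(275.2,221.7))]
A=0;b=0
for o,d in rs:
    d=d/np.linalg.norm(d);Q=np.eye(3)-np.outer(d,d);A=A+Q;b=b+Q@o
X=np.linalg.solve(A,b);print(X,'tool',R.T@(X-p));print([np.round(np.linalg.norm(np.cross(X-o,d/np.linalg.norm(d))),4) for o,d in rs])
```

```text
[0.48383721 0.39710873 0.12887837] tool [1.63438003e-02 6.26783736e-05 8.90711906e-02]
[np.float64(0.0003), np.float64(0.0009), np.float64(0.0005), np.float64(0.001)]
```

Request:
{"api": "apply_moves", "payload": {"motion": [[[0.004,0,0,0,5],[0.004,0,0,0,5],[0.004,0,0,0,5],[0.003,0,0,0,5],[0.002,0,0,0,5]]]}}

```text
time: 8.05
tool_pos: [0.4849, 0.3966, 0.2173]
tcp_rot: [[0.992, -0.127, -0.0], [-0.127, -0.992, 0.0], [-0.0, -0.0, -1.0]]
ft_force: [-0.9, 0.1, -0.6]
gripper_width: 0.0132
finger_force: 45.0
```

Request:
{"api": "apply_moves", "payload": {"motion": [[[0.003,0,0,0,5],[0.003,0,0,0,5],[0.003,0,0,0,5],[0.003,0,0,0,5],[0.002,0,0,0,5]]]}}

```text
time: 8.47
tool_pos: [0.4986, 0.395, 0.2173]
tcp_rot: [[0.992, -0.127, -0.0], [-0.127, -0.992, 0.0], [-0.0, -0.0, -1.0]]
ft_force: [0.2, -0.9, -0.7]
gripper_width: 0.0134
finger_force: 45.0
```

Request:
{"api": "apply_moves", "payload": {"motion": [[[0,0,0,0,5],[0,0,0,0,5],[0,0,0,0,5]]]}}

```text
time: 8.72
tool_pos: [0.498, 0.3952, 0.2174]
tcp_rot: [[0.992, -0.126, -0.0], [-0.126, -0.992, 0.0], [-0.0, -0.0, -1.0]]
ft_force: [-0.9, -0.3, -1.5]
gripper_width: 0.0136
finger_force: 45.0
```

Request:
{"api": "apply_moves", "payload": {"motion": [[[0,0,0.004,0,5],[0,0,0.004,0,5],[0,0,0.003,0,5],[0,0,0.002,0,5],[0,0,0,0,5]]]}}

```text
time: 9.13
tool_pos: [0.4981, 0.395, 0.2039]
tcp_rot: [[0.992, -0.126, -0.0], [-0.126, -0.992, -0.0], [-0.0, 0.0, -1.0]]
ft_force: [-0.5, 0.6, -1.2]
gripper_width: 0.0136
finger_force: 45.0
```

Request:
{"api": "apply_moves", "payload": {"motion": [[[0,0,0.001,0,5],[0,0,0.001,0,5],[0,0,0.001,0,5],[0,0,0,0,5]]]}}

```text
time: 9.47
tool_pos: [0.4983, 0.3953, 0.2017]
tcp_rot: [[0.992, -0.126, 0.001], [-0.126, -0.992, 0.0], [0.0, -0.001, -1.0]]
ft_force: [-0.3, -0.3, 3.7]
gripper_width: 0.0132
finger_force: 45.0
```

Request:
{"api": "apply_moves", "payload": {"motion": [[[0,0,0.001,0,5],[0,0,0.001,0,5],[0,0,0,0,5]]]}}

```text
time: 9.72
tool_pos: [0.4983, 0.3953, 0.1997]
tcp_rot: [[0.992, -0.126, 0.001], [-0.126, -0.992, 0.0], [0.0, -0.001, -1.0]]
ft_force: [-0.1, -0.9, 4.3]
gripper_width: 0.0139
finger_force: 45.0
```

Request:
{"api": "apply_moves", "payload": {"motion": [[[0,0,0.001,0,5],[0,0,0.001,0,5],[0,0,0,0,5]]]}}

```text
time: 9.97
tool_pos: [0.4983, 0.3952, 0.1977]
tcp_rot: [[0.992, -0.126, 0.0], [-0.126, -0.992, 0.0], [0.0, -0.0, -1.0]]
ft_force: [0.3, -0.6, 4.8]
gripper_width: 0.0135
finger_force: 45.0
```

Request:
{"api": "apply_moves", "payload": {"motion": [[[0,0,0.001,0,5],[0,0,0.001,0,5],[0,0,0.001,0,5],[0,0,0,0,5]]]}}

```text
time: 10.3
tool_pos: [0.4983, 0.3952, 0.1946]
tcp_rot: [[0.992, -0.126, 0.0], [-0.126, -0.992, 0.0], [0.0, -0.0, -1.0]]
ft_force: [-0.2, 0.4, 2.8]
gripper_width: 0.0131
finger_force: 45.0
```

Request:
{"api": "apply_moves", "payload": {"motion": [[[0,0,0.001,0,5],[0,0,0.001,0,5],[0,0,0,0,5]]]}}

```text
time: 10.55
tool_pos: [0.4983, 0.3952, 0.1926]
tcp_rot: [[0.992, -0.126, 0.0], [-0.126, -0.992, 0.0], [0.0, -0.0, -1.0]]
ft_force: [-0.1, -0.0, 4.7]
gripper_width: 0.0133
finger_force: 45.0
```

Request:
{"api": "apply_moves", "payload": {"motion": [[[0,0,0.0005,0,5],[0,0,0.0005,0,5],[0,0,0,0,5]]]}}

```text
time: 10.8
tool_pos: [0.4984, 0.3954, 0.192]
tcp_rot: [[0.992, -0.126, 0.001], [-0.126, -0.992, 0.001], [0.001, -0.001, -1.0]]
ft_force: [-0.8, -1.1, 9.1]
gripper_width: 0.0133
finger_force: 45.0
```

Request:
{"api": "apply_moves", "payload": {"motion": [[[0,0,0.0005,0,5],[0,0,0,0,5]]]}}

```text
time: 10.97
tool_pos: [0.4985, 0.3955, 0.1919]
tcp_rot: [[0.992, -0.126, 0.001], [-0.126, -0.992, 0.001], [0.001, -0.001, -1.0]]
ft_force: [-1.0, -0.6, 11.6]
gripper_width: 0.0136
finger_force: 45.0
```

Request:
{"api": "apply_moves", "payload": {"motion": [[[0,0,0.0005,0,5],[0,0,0,0,5],[0,0,0,0,5]]]}}

```text
time: 11.22
tool_pos: [0.4987, 0.3957, 0.1917]
tcp_rot: [[0.992, -0.126, 0.002], [-0.126, -0.992, 0.001], [0.002, -0.001, -1.0]]
ft_force: [-0.5, -2.5, 15.0]
gripper_width: 0.0135
finger_force: 45.0
```

The hard stop is reached: the force climbs to 15 N with no further travel. I'll ease off the load and release.

Request:
{"api": "apply_moves", "payload": {"motion": [[[0,0,-0.0008,0,5],[0,0,-0.0007,0,5],[0,0,0,0,5],[0,0,0,0,5]]], "force": 10}}

```text
time: 11.55
tool_pos: [0.4983, 0.3952, 0.192]
tcp_rot: [[0.992, -0.126, 0.0], [-0.126, -0.992, 0.0], [0.0, -0.0, -1.0]]
ft_force: [0.5, -0.4, 4.4]
gripper_width: 0.014
finger_force: 10.0
```

Request:
{"api": "apply_moves", "payload": {"motion": [[[0,0,0,0,18],[0,0,0,0,22],[0,0,0,0,30],[0,0,0,0,40],[0,0,0,0,40]]]}}

```text
time: 11.97
tool_pos: [0.4981, 0.395, 0.1917]
tcp_rot: [[0.992, -0.126, -0.0], [-0.126, -0.992, -0.0], [-0.0, 0.0, -1.0]]
ft_force: [-0.7, -0.3, 0.5]
gripper_width: 0.0358
finger_force: 0.0
```

Request:
{"api": "apply_moves", "payload": {"motion": [[[0,0,0,0,60],[0,0,0,0,60],[0,0,0,0,60],[0,0,0,0,60],[0,0,0,0,60]]]}}

```text
time: 12.38
tool_pos: [0.4981, 0.3951, 0.1919]
tcp_rot: [[0.992, -0.126, -0.0], [-0.126, -0.992, 0.0], [-0.0, -0.0, -1.0]]
ft_force: [-0.4, 0.2, 0.7]
gripper_width: 0.0563
finger_force: 0.0
```

Run:
```python
from h import *
s=arm.read_state();p,R=s['tool_pos'],s['tcp_rot'];print(p,s['ft_force'],s['gripper_width'])
w=arm.camera('wrist');hsv=cv2.cvtColor(w,cv2.COLOR_RGB2HSV)
m=cv2.inRange(hsv,(8,180,150),(20,255,255));m[:, :230]=0;m[:,410:]=0
n,l,st,c=cv2.connectedComponentsWithStats(m);
for i in range(1,n):
    if st[i,4]>60:print(st[i],c[i].round(1),'tool at top z',(R.T@(wz(c[i],p[2]+.013,p,R)-p)).round(4))
```

```text
[0.498143   0.39511063 0.19188826] [-0.40862775  0.17369065  0.68178491] 0.05631575286319255
[307 267  26  22 520] [319.7 277.7] tool at top z [ 0.0141 -0.0007 -0.013 ]
[306 291  28  25 651] [319.5 303.1] tool at top z [ 0.0012 -0.0008 -0.013 ]
```

The handle top is still in place (tool x 1.2 mm, against 1.5 mm when held), so the mirror hangs upright. I'm withdrawing straight up.

Request:
{"api": "apply_moves", "payload": {"motion": [[[0,0,-0.01,0,60],[0,0,-0.02,0,60],[0,0,-0.03,0,60],[0,0,-0.03,0,60],[0,0,-0.03,0,60]]]}}

```text
time: 12.85
tool_pos: [0.4979, 0.3951, 0.3141]
tcp_rot: [[0.992, -0.126, 0.0], [-0.126, -0.992, 0.0], [-0.0, -0.0, -1.0]]
ft_force: [-0.1, 0.6, 0.7]
gripper_width: 0.0565
finger_force: 0.0
```

Request:
{"api": "apply_moves", "payload": {"motion": [[[0,0,-0.03,0,60],[0,0,0,0,60],[0,0,0,0,60],[0,0,0,0,60],[0,0,0,0,60]]]}}

```text
time: 13.27
tool_pos: [0.498, 0.3947, 0.341]
tcp_rot: [[0.992, -0.126, -0.001], [-0.126, -0.992, -0.001], [-0.001, 0.001, -1.0]]
ft_force: [1.6, -0.3, -0.3]
gripper_width: 0.0565
finger_force: 0.0
```

```bash
cat > chk.py <<'E'
from h import *
s=arm.read_state();p,R=s['tool_pos'],s['tcp_rot'];print(s['time'],p,s['ft_force'])
w=arm.camera('wrist');hsv=cv2.cvtColor(w,cv2.COLOR_RGB2HSV)
m=cv2.inRange(hsv,(8,180,150),(20,255,255));m[:, :230]=0;m[:,410:]=0
n,l,st,c=cv2.connectedComponentsWithStats(m);C=np.array([.4802,.4036,0])
for i in range(1,n):
    if st[i,4]>60:print(st[i],c[i].round(1),'locker at top z .205',(R.T@(wz(c[i],.205,p,R)-C)).round(4))
E
python3 chk.py
```

```text
13.2667 [0.49799642 0.39470199 0.34102047] [ 1.61869897 -0.25916525 -0.25411755]
[312 216  15  23 314] [319.1 227.8] locker at top z .205 [ 0.0224  0.0056 -0.205 ]
```

```bash
python3 -c "
from station import arm
print(arm.hand_in())"
```

```text
the job is handed in; nothing more can be done
None
```

The mirror is hanging released on the hook, which I drew down to its lower stop, and I handed the job in at about 13 s; hand-in returned no verdict. At the stop the wrist force rose to 15 N without further travel, and the last camera check showed the mirror upright over the seat.

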